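Restart the soil data logger through its recessed reset well

TASK

Restart the soil-moisture data logger (the grey box with the yellow shutter): push the shutter fully open by its raised tab, reach a fingertip into the well under it and press the sunken red key all the way down for at least one second, then let the key come up and push the shutter fully shut again. Only push and press: do not pinch the tab, and do not lift, tip or shift the logger. Leave the white pump controller with its green key, the beaker, the bottle and the highlighter alone.

Things in the scene. Friction and masses are not known exactly. Their poses are not given: they have to be found in the camera images.
- logger: Grey data logger, loose box 130 (x) by 190 (y) by 62 mm, 0.9 kg; slides if pushed sideways above about 6 N. Origin: centre of underside, z up; at yaw 0 x points away from the robot, y to its left; yaw within 0.45. Square well 48x48 mm, 34 mm deep, in its top at x 0, y -45 mm, under the shutter. Two 6 mm high, 5 mm wide rails on top at x = +-33.5 mm, y -78 to 50 mm.
- shutter_tab (a point): Middle of the top edge of the yellow shutter's tab; moves with it, axes as the logger's. Shutter: plate 58x58x3 mm, upper face 66 mm above the table (4 mm above the logger's top face). Tab: upright rib across its middle, 44 mm long along the logger's x, 6 mm thick along y, 14 mm tall, top 80 mm above the table.
- shutter (a joint): Shutter position in m, growing along the logger's +y: 0 fully shut (tab at logger y -45 mm, over the well's centre), 0.060 fully open (tab at y +15 mm, well uncovered). Starts between 0 and 0.015; slides at about 1.2 N, stays where left, hard stops at both ends.
- reset_key_top (a point): Centre of the top of the red reset key, a round upright cap 22 mm in diameter at the middle of the well; when up, its top is 37 mm above the table, 25 mm below the logger's top face and 9 mm above the well's floor. Axes parallel to the logger's.
- reset_key (a joint): Travel of the red key in m: 0 up, 0.005 fully down (a hard stop). Sprung: it begins to move at about 3 N, is fully down at 6 N, and comes up again by itself.
- controller: White pump controller, to be left alone: loose box 120x120x62 mm, 0.8 kg, origin at the centre of its underside. An open well like the logger's in the middle of its top holds a sunken green key. It and the logger stand side by side, 0.34 to 0.48 m apart in y; either may be on the left.
- pump_key (a joint): Travel of the controller's green key in m: 0 up, 0.005 fully down. Not to be pressed.
- beaker: Small empty glass beaker, loose, 48 mm in diameter, 60 mm high, 50 g, standing between the two boxes; origin at the centre of its underside, z up.
- bottle: White plastic bottle with blue cap, loose, 60 mm in diameter, 150 mm high, 300 g, standing beyond the boxes; origin at the centre of its underside, z up.
- highlighter: Yellow highlighter pen, loose, 16 by 120 by 16 mm, lying along its y beyond the boxes; origin at the centre of its underside.
Mind the look-alikes: they are no part of the job. What is shaped like the bottle but pink is not meant.

How it is judged:
On the way, in this order (a step that is already met when the one before it is completed fails the run):
1. the yellow shutter is pushed open, to within 8 mm of its stop (value of joint shutter above 0.052 m), for 0.1 s.
2. the red key is held down, at least 4 of its 5 mm, for one second (0.9 s is enough) (value of joint reset_key above 0.004 m), for 0.9 s.
At the end, for the whole second after the job is handed in: The shutter is shut to within 4 mm, the red key is up again (within 1 mm), the logger stands flat and still within 30 mm of where it stood, the controller within 20 mm, beaker and bottle upright (value of joint shutter below 0.004 m and value of joint reset_key below 0.001 m and distance of logger from where it was at the start of the episode below 0.03 m and angle between logger's own z axis and vertical below 0.05 rad and linear speed of logger below 0.01 m/s and distance of controller from where it was at the start of the episode below 0.02 m and angle between each of beaker, bottle's own z axis and vertical below 0.1 rad); the robot touches nothing.
It fails at once if the logger is lifted (more than 8 mm), tipped (more than 0.12 rad) or shifted (more than 30 mm) (height (world z) of logger above 0.008 m or angle between logger's own z axis and vertical above 0.12 rad or distance of logger from where it was at the start of the episode above 0.03 m).
It fails at once if the shutter's tab is pinched: touched while the grasp point between the fingers is on the tab (contact force between the fingers and shutter above 0.5 N and y of the grasp point in the frame of shutter_tab between -0.006 and 0.006 m and x of the grasp point in the frame of shutter_tab between -0.026 and 0.026 m and z of the grasp point in the frame of shutter_tab below 0.014 m).
It fails at once if the pump controller's green key is pressed (more than 2 mm) (value of joint pump_key above 0.002 m).
It fails at once if the pump controller is shifted (more than 20 mm) or lifted (distance of controller from where it was at the start of the episode above 0.02 m).
It fails at once if the beaker, bottle or highlighter is displaced by more than 30 mm or the beaker or bottle tipped (distance of any of beaker, bottle, highlighter from where it was at the start of the episode above 0.03 m or angle between any of beaker, bottle's own z axis and vertical above 0.3 rad).
It also fails if it takes over 58 s, if anything falls off the work surface, if the arm or the gripper's body presses on something with over 40 N, if the wrist force passes 120 N, or if a joint passes its speed limit or range.

ROBOT

A 6-joint arm with a two-finger parallel gripper is mounted at the origin on the work surface. World frame = base frame: x ahead of the robot, y to its left, z up, the work surface at z = 0. Lengths are in m, angles in rad, forces in N, time in s.
With the tool pointing down it reaches from about 0.275 to 0.75 m from the base axis. Payload 10.2 kg.
Tool frame: the origin (TCP) lies on the mounting face of the last link; the fingertips stand 173 mm ahead of it and the grasp point (between the pads) lies 155 mm ahead of it (bot.finger_overhang is the distance from the TCP to the fingertips, in m); y points along the fingers, x is the direction in which the jaws open and shut, and the axes are right-handed (so a half turn about y gives the same grasp; the last joint's range is limited). The gripper opens to 85 mm and grips with 20 to 120 N. Pads are 22 mm wide; open, the fingers measure 114 mm over their backs; the gripper's body (76 mm by 85 mm) begins 54 mm behind the grasp point. The pads swing forward as they close: fully open they stand 13 mm farther back than shut.
Start: joints at [-1.526, 0.313, 1.498, -0, 1.331, -0.223], TCP at [0.139, -0.506, 0.405] pointing down, gripper open.
Joint ranges: [-2.94, 2.94], [-0.97, 2.17], [0.19, 2.56], [-1.23, 4.37], [0.02, 3.11], [-2.88, 2.88]. Speed limits (rad/s): [2.39, 2.39, 3.01, 3.14, 3.14, 3.14].

INTERFACE

Orientations are given as [roll, pitch, yaw] about the fixed x, y, z axes, in that order (R = Rz(yaw) Ry(pitch) Rx(roll)).
In Python, from rig import readout, cams, ticket, bot gives the robot as it stands. The module is installed in compiled form; this text tells all that it offers.
- The arm moves only by the shell command python3 -m pendant 'ROWS'. ROWS is JSON, a list of rows, each a list of 7 numbers: the shift along the tool's x, y, z in cm, then the turn, a rotation vector about the tool's x, y, z in degrees, then the finger opening in cm, from 0 to 8.54. In form: [[x, y, z, rx, ry, rz, claw], ...]. A call has 1 to 10 rows; each row shifts and turns the pose as measured when the row begins, along the tool's axes as they then stand; what a row does not reach is not made up. A row lasts 1/8 s, in which the tool goes at most 62.5 mm and 10.7 degrees, less where a joint would pass 70% of its speed; a pose out of reach is approached as far as the arm can. A call is refused whole if a number of a shift passes 6.25 or a number of a turn 10.7, either way. A call with a gripper value outside its range is refused whole. The fingers move at their own pace and stop on an object; the grip force is fixed at half the most. Time passes only in rows, so rows that do not move let the fingers close. It gives the time, the measured TCP pose, the force and the opening at its end, in the units of the state.
- readout.sense(): the state, without advancing time (a new reading comes with each control period).
- cams.capture(name): name is "scene" or "top" or "wrist"; returns the picture (420x560x3 uint8, red, green, blue); there is no depth.
- cams.camera_info(name): a dict with "fx", "fy", "cx", "cy" (pixels), "T" (4x4, takes a point from camera to world coordinates); the wrist camera has in their place "mount" (4x4, takes a point from camera to tool coordinates, whose origin is the TCP and whose axes are the tool frame's). Camera axes: x right, y down, z forward; pixel columns grow to the right and rows downward; lengths in m; the calibration is good to about 2 mm. The wrist camera is an equidistant fisheye: a pixel r from the principal point sees the ray r / f radians off the axis. A picture is of the moment at which its call begins: read the wrist's pose just before it. camera_info takes no time and is no camera call.
- ticket.job_done(): hands the job in, once; it reports no verdict.
The state is a dict: "clock": time; "joint_positions": joint angles; "qvel": joint speeds; "tau": joint torques, N m; "eef_pos": TCP position; "eef_rot": TCP orientation; "wrist_force": force on the tool from outside, world axes, zero at the start; "moment": the same for the moment, N m; "finger_gap": opening from 0.0 (shut) to 1.0 (fully open).
Only numpy, scipy, OpenCV 4.12 (cv2) and the standard library are available. Lean on these libraries where they do the work, as an engineer would, in place of code of your own. Each camera call takes 0.05 s, during which the arm holds its last target.

## Working session

There is one attempt and no reset: what is moved stays moved. The work goes in short steps, Python scripts to look and compute and a shell command to move; the robot and the scene stay as the last step left them, time stands still between calls to the robot, and variables do not carry over. Pictures are saved under pics/ and viewed, and the job is handed in when it is done.

```bash
mkdir -p pics; ls; python3 - <<'E'
from rig import readout,cams,ticket,bot
import cv2
print(readout.sense()); print(bot.finger_overhang)
for n in("scene","top","wrist"):
    print(n,cams.camera_info(n))
for n in("scene","top"):
    cv2.imwrite(f"pics/{n}0.png",cams.capture(n)[:,:,::-1])
E
```

```text
pics
{'clock': 0.0, 'joint_positions': array([-1.52638006e+00,  3.13402176e-01,  1.49841262e+00,  5.67179955e-06,
        1.33099874e+00, -2.23405738e-01]), 'qvel': array([-2.60263530e-04, -6.54153931e-05, -8.42182376e-04, -1.38667708e-03,
        3.43017484e-04,  5.97746405e-04]), 'tau': array([ 1.11301777e-04, -4.12265611e+01, -2.59745336e+01, -1.13478766e-04,
        4.17083240e-03,  5.20902873e-06]), 'eef_pos': array([ 0.13891554, -0.50624414,  0.40416863]), 'eef_rot': array([-1.57052047e+00,  1.18931961e-03, -1.30297551e+00]), 'wrist_force': array([0.39791337, 0.18007327, 0.42020097]), 'moment': array([-0.01945634,  0.00404747, -0.03241162]), 'finger_gap': 1.0037048256896348}
0.1734
scene {'fx': 395.5846647198525, 'fy': 395.5846647198525, 'cx': 271.5868775104411, 'cy': 208.46166040112408, 'T': array([[ 7.60109040e-01,  4.30520076e-01, -4.86710090e-01,
         1.09161110e+00],
       [ 6.49794868e-01, -5.02528269e-01,  5.70291126e-01,
        -4.92461722e-01],
       [ 9.36199637e-04, -7.49745159e-01, -6.61726016e-01,
         6.70829356e-01],
       [ 0.00000000e+00,  0.0000000
[... 168 characters left out ...]
[[-0.02619138, -0.99825062,  0.05300676,  0.64640788],
       [-0.99960292,  0.02670439,  0.00899295, -0.01852025],
       [-0.01039273, -0.05275017, -0.99855366,  1.04317754],
       [ 0.        ,  0.        ,  0.        ,  1.        ]])}
wrist {'fx': 325.19226210127806, 'fy': 325.19226210127806, 'cx': 277.60063452863704, 'cy': 211.6307023874861, 'mount': array([[ 9.99999733e-01, -1.74753700e-04,  7.10142428e-04,
        -2.30433460e-04],
       [-7.28175525e-04, -3.27991860e-01,  9.44680269e-01,
         2.98266854e-02],
       [ 6.78345636e-05, -9.44680533e-01, -3.27991899e-01,
         8.49885410e-02],
       [ 0.00000000e+00,  0.00000000e+00,  0.00000000e+00,
         1.00000000e+00]])}
```

View pics/scene0.png

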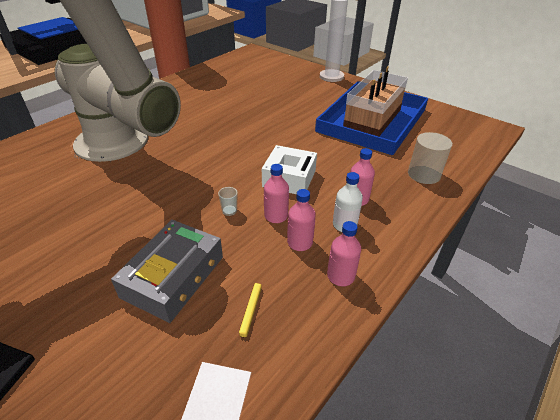

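View pics/top0.png

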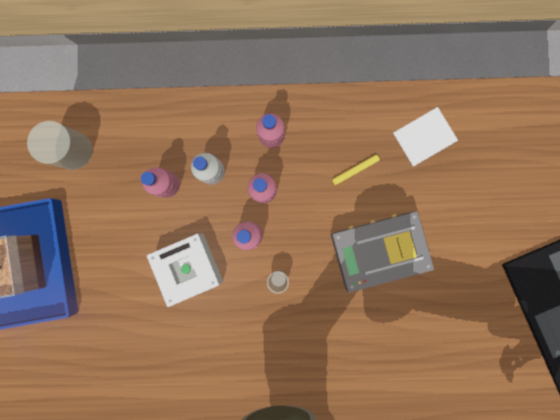

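```bash
python3 - <<'E'
import cv2
a=cv2.imread("pics/top0.png")[200:305,320:445]
cv2.imwrite("pics/c1.png",cv2.resize(a,None,fx=6,fy=5.7,interpolation=cv2.INTER_CUBIC))
a=cv2.imread("pics/scene0.png")[210:330,100:235]
cv2.imwrite("pics/c2.png",cv2.resize(a,None,fx=5,fy=5,interpolation=cv2.INTER_CUBIC))
E
```

```text
(no output)
```

View pics/c1.png

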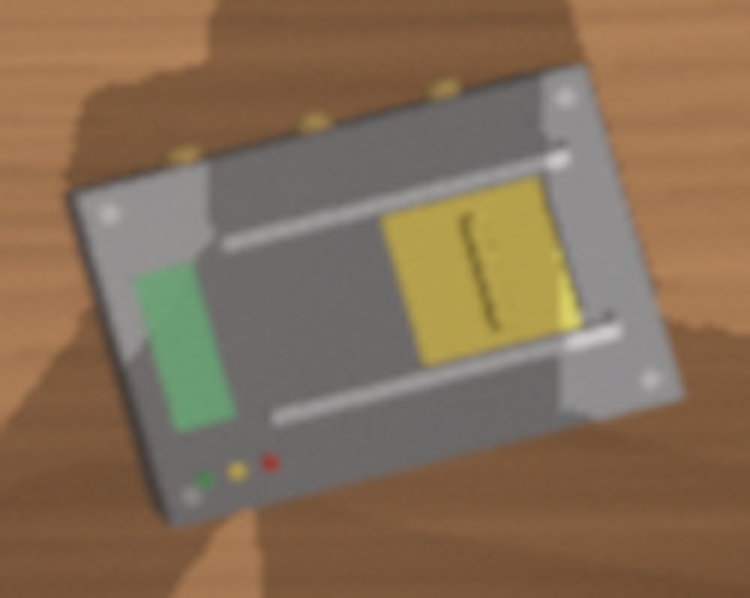

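View pics/c2.png

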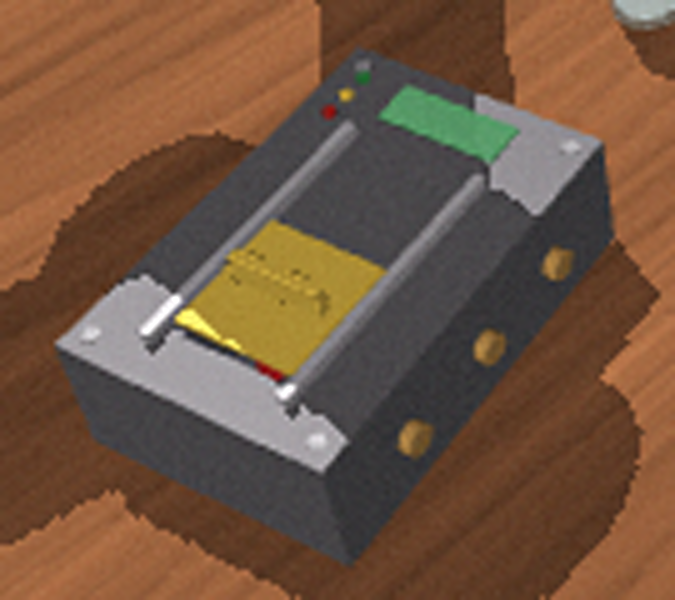

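```bash
cat > h.py <<'E'
import numpy as np
from rig import cams
from scipy.optimize import least_squares
def proj(n,P):
    i=cams.camera_info(n);T=i["T"];p=(np.asarray(P)-T[:3,3])@T[:3,:3]
    return np.c_[i["fx"]*p[:,0]/p[:,2]+i["cx"],i["fy"]*p[:,1]/p[:,2]+i["cy"]]
def L2W(q,P):
    P=np.atleast_2d(P);c,s=np.cos(q[2]),np.sin(q[2])
    return np.c_[q[0]+c*P[:,0]-s*P[:,1],q[1]+s*P[:,0]+c*P[:,1],P[:,2]]
E
python3 - <<'E'
from h import *
# logger corners: left in image=+y ; up=+x
C=[[.065,.095,.062],[.065,-.095,.062],[-.065,-.095,.062],[-.065,.095,.062]]
t=np.array([[75,192],[583,66],[683,397],[172,522]])/[6,5.7]+[320,200]
s=np.array([[603,145],[325,470],[57,345],[362,50]])/5+[100,210]
def pl(sh): return [[.029,-.045+sh+.029,.066],[.029,-.045+sh-.029,.066],[-.029,-.045+sh-.029,.066],[-.029,-.045+sh+.029,.066]]
tp=np.array([[382,217],[541,177],[582,327],[424,366]])/[6,5.7]+[320,200]
sp=np.array([[385,268],[290,376],[177,318],[275,220]])/5+[100,210]
for cs in (("top",),("scene",),("top","scene")):
    def f(q):
        r=[]
        for n in cs:
            a,b=((t,tp) if n=="top" else (s,sp))
            r+=[proj(n,L2W(q,C))-a,proj(n,L2W(q,pl(q[3])))-b]
        return np.ravel(r)
    o=least_squares(f,[.5,-.25,.2,.01]);print(cs,o.x.round(4),np.abs(o.fun).max().round(2))
q=o.x
print(L2W(q,[[0,-.045+q[3],.08],[0,-.045,.037]]))
E
```

```text
('top',) [ 0.5811 -0.2203  0.2289  0.0076] 0.76
('scene',) [ 0.5829 -0.2188  0.2325  0.0076] 0.78
('top', 'scene') [ 0.5819 -0.2194  0.231   0.0076] 1.14
[[ 0.59048017 -0.2558041   0.08      ]
 [ 0.5922221  -0.26320908  0.037     ]]
```

```bash
cat >> h.py <<'E'
from rig import readout,bot
from scipy.spatial.transform import Rotation as Ro
Q=[.5819,-.2194,.231]
def where(tgt=None):
    s=readout.sense();R=Ro.from_euler("xyz",s["eef_rot"]).as_matrix()
    tip=s["eef_pos"]+R[:,1]*bot.finger_overhang
    c,sn=np.cos(Q[2]),np.sin(Q[2]);d=tip-[Q[0],Q[1],0]
    print("t",round(s["clock"],2),"tip in logger mm",np.round([1e3*(c*d[0]+sn*d[1]),1e3*(-sn*d[0]+c*d[1]),1e3*tip[2]],1),"F",np.round(s["wrist_force"],1),"gap",round(s["finger_gap"],3))
    Rd=(Ro.from_euler("z",Q[2]-np.pi/2)*Ro.from_euler("x",-np.pi/2)).as_matrix()
    print("turn deg",np.round(np.degrees(Ro.from_matrix(R.T@Rd).as_rotvec()),2))
    if tgt is not None:
        w=L2W(Q,np.array(tgt)/1e3)[0]
        e=w-Rd[:,1]*bot.finger_overhang-s["eef_pos"]
        print("shift cm",np.round(100*R.T@e,2))
E
python3 -c "
from h import *
where([0,-68,130])"
```

```text
t 0.1 tip in logger mm [-496.9 -177.6  230.8] F [0.3 1.  0.5] gap 1.005
turn deg [-0.01  2.11 -0.06]
shift cm [-9.13 10.1  50.06]
```

```bash
python3 -m pendant '[[-1,0,4,0,2.1,0,0],[-1,0,5,0,0,0,0],[-1,0,5,0,0,0,0],[-1,0,5,0,0,0,0],[-1,0,5,0,0,0,0],[-1,0,5,0,0,0,0],[-1,0,5,0,0,0,0],[-1,0,5,0,0,0,0],[-1,0,5,0,0,0,0],[0,0,4,0,0,0,0]]'; python3 -c "
from h import *
where([0,-68,130])"
```

```text
clock: 1.35
eef_pos: [0.5972, -0.3026, 0.4009]
eef_rot: [-1.573, 0.007, -1.346]
wrist_force: [-0.2, -0.5, 0.6]
finger_gap: 0.003
t 1.35 tip in logger mm [ -4.5 -83.4 227.5] F [-0.2 -0.5  0.6] gap 0.003
turn deg [ 0.12 -0.36 -0.38]
shift cm [-1.59  9.76  0.43]
```

```bash
python3 -m pendant '[[-0.8,2.5,0.4,0.1,-0.4,-0.4,0],[-0.8,2.5,0,0,0,0,0],[0,2.5,0,0,0,0,0],[0,2.2,0,0,0,0,0],[0,0,0,0,0,0,0]]'; python3 - <<'E'
from h import *
import cv2
where([0,-68,75])
for n in("scene","wrist"): cv2.imwrite(f"pics/{n}1.png",cams.capture(n)[:,:,::-1])
a=cv2.imread("pics/scene1.png")[170:340,80:260]
cv2.imwrite("pics/c3.png",cv2.resize(a,None,fx=4.2,fy=3.5,interpolation=cv2.INTER_CUBIC))
E
```

```text
clock: 1.98
eef_pos: [0.5999, -0.2833, 0.2978]
eef_rot: [-1.574, 0.003, -1.335]
wrist_force: [-0.1, -0.1, -0.5]
finger_gap: 0.003
t 1.98 tip in logger mm [  2.3 -65.9 124.4] F [-0.1 -0.1 -0.5] gap 0.003
turn deg [ 0.17  0.29 -0.16]
shift cm [ 0.18  4.94 -0.27]
```

View pics/c3.png

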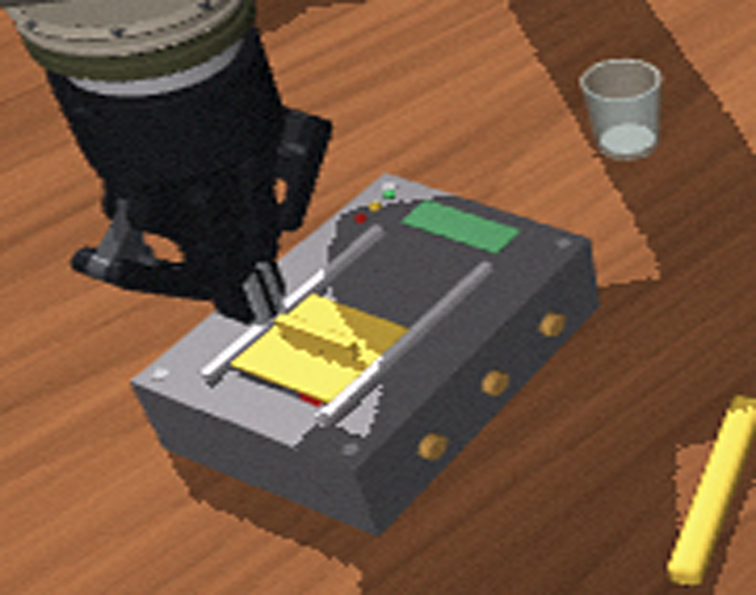

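View pics/wrist1.png

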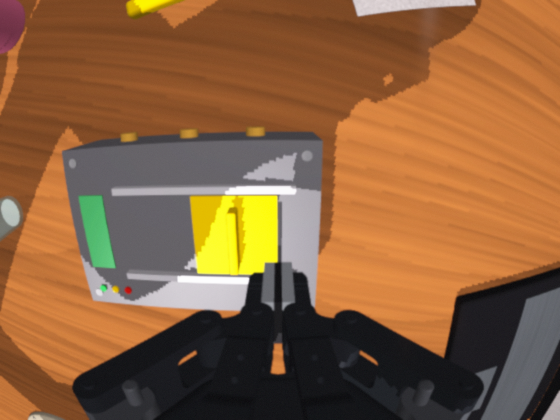

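```bash
python3 - <<'E'
from h import *
s=readout.sense();R=Ro.from_euler("xyz",s["eef_rot"]).as_matrix();p=s["eef_pos"]
i=cams.camera_info("wrist");M=i["mount"]
def ray(u,v):
    a=np.array([(u-i["cx"])/i["fx"],(v-i["cy"])/i["fy"]]);r=np.hypot(*a)
    return M[:3,:3]@np.r_[a/r*np.sin(r),np.cos(r)]
def wray(n,u,v):
    i=cams.camera_info(n);T=i["T"];return T[:3,3],T[:3,:3]@[(u-i["cx"])/i["fx"],(v-i["cy"])/i["fy"],1]
for wu,wv,su,sv in((480,390,100,245),(478,382,99,246),(278,266,261/4.2+80,322/3.5+170),(248,270,250/4.2+80,322/3.5+170)):
    o,d=wray("scene",su,sv);o=R.T@(o-p);d=R.T@d
    o2=M[:3,3];d2=ray(wu,wv)
    A=np.c_[d,-d2];k=np.linalg.lstsq(A,o2-o,rcond=None)[0]
    print("tool mm",np.round(1e3*(o+k[0]*d),1),np.round(1e3*(o2+k[1]*d2),1))
# tool x of finger edges at tip depth
for u,v in((247,290),(310,290),(263,266),(293,266)):
    d=ray(u,v)
    for y in(.173,.16):
        k=(y-M[1,3])/d[1];print(u,v,y,np.round(1e3*(M[:3,3]+k*d),1))
E
```

```text
tool mm [62.1 78.3  0.3] [63.7 85.   6.2]
tool mm [63.2 80.5 -1.6] [64.9 88.6  6. ]
tool mm [  0.  181.    2.3] [1.00e-01 1.81e+02 2.10e+00]
tool mm [-16.5 213.8 -27.6] [-19.6 217.2 -20.9]
247 290 0.173 [-16.1 173.   -8. ]
247 290 0.16 [-14.6 160.    0.5]
310 290 0.173 [ 16.8 173.   -8. ]
310 290 0.16 [ 15.2 160.    0.4]
263 266 0.173 [ -7.4 173.    6.5]
263 266 0.16 [ -6.8 160.   13.6]
293 266 0.173 [  7.6 173.    6.5]
293 266 0.16 [  6.9 160.   13.6]
```

```bash
python3 -m pendant '[[0.2,2.5,-0.2,0.2,0.3,-0.2,0],[0,2,0,0,0,0,0],[0,0,0,0,0,0,0]]'; python3 -c "
from h import *
where([0,-55,71])"
```

```text
clock: 2.45
eef_pos: [0.5994, -0.2868, 0.2588]
eef_rot: [-1.563, -0.009, -1.34]
wrist_force: [0.8, -0.3, 0.0]
finger_gap: 0.001
t 2.45 tip in logger mm [  3.  -71.2  85.4] F [ 0.8 -0.3  0. ] gap 0.001
turn deg [-0.47 -0.03  0.54]
shift cm [-1.47  1.42 -0.18]
```

```bash
python3 -m pendant '[[0,0.8,-0.2,-0.4,0,0.5,0],[0,0.6,-0.1,0,0,0,0],[0,0,0,0,0,0,0]]'; python3 -c "
from h import *
where([0,-55,71])"
```

```text
clock: 2.82
eef_pos: [0.5968, -0.2879, 0.247]
eef_rot: [-1.567, -0.003, -1.34]
wrist_force: [-0.3, 0.7, 0.2]
finger_gap: -0.0
t 2.83 tip in logger mm [ -0.6 -70.7  73.6] F [-0.3  0.7  0.2] gap -0.0
turn deg [-0.2  -0.03  0.19]
shift cm [-1.51  0.25  0.12]
```

```bash
python3 -m pendant '[[-0.7,0.25,0,-0.2,0,0.2,0],[-0.7,0,0,0,0,0,0],[-0.7,0,0,0,0,0,0],[-0.7,0,0,0,0,0,0]]'; python3 -c "
from h import *
where([0,-7,71])"
```

```text
clock: 3.32
eef_pos: [0.5901, -0.2591, 0.245]
eef_rot: [-1.57, -0.001, -1.34]
wrist_force: [0.5, -0.7, -0.8]
finger_gap: 0.003
t 3.33 tip in logger mm [ -1.  -40.7  71.6] F [ 0.5 -0.7 -0.8] gap 0.003
turn deg [-0.03 -0.03  0.07]
shift cm [-3.35  0.06  0.11]
```

```bash
python3 -m pendant '[[-0.7,0,0.1,0,0,0,0],[-0.7,0,0,0,0,0,0],[-0.7,0,0,0,0,0,0],[-0.5,0,0,0,0,0,0],[-0.3,0,0,0,0,0,0]]'; python3 - <<'E'
from h import *
import cv2
where([0,-3,71])
for n in("top","wrist"): cv2.imwrite(f"pics/{n}2.png",cams.capture(n)[:,:,::-1])
a=cv2.imread("pics/top2.png")[200:305,320:445]
cv2.imwrite("pics/c4.png",cv2.resize(a,None,fx=6,fy=5.7,interpolation=cv2.INTER_CUBIC))
E
```

```text
clock: 3.95
eef_pos: [0.5839, -0.2283, 0.2453]
eef_rot: [-1.57, -0.002, -1.34]
wrist_force: [-0.9, -2.3, -0.0]
finger_gap: -0.002
t 3.95 tip in logger mm [-0.  -9.5 71.9] F [-0.9 -2.3 -0. ] gap -0.002
turn deg [-0.02  0.    0.1 ]
shift cm [-0.62  0.09  0.01]
```

View pics/c4.png

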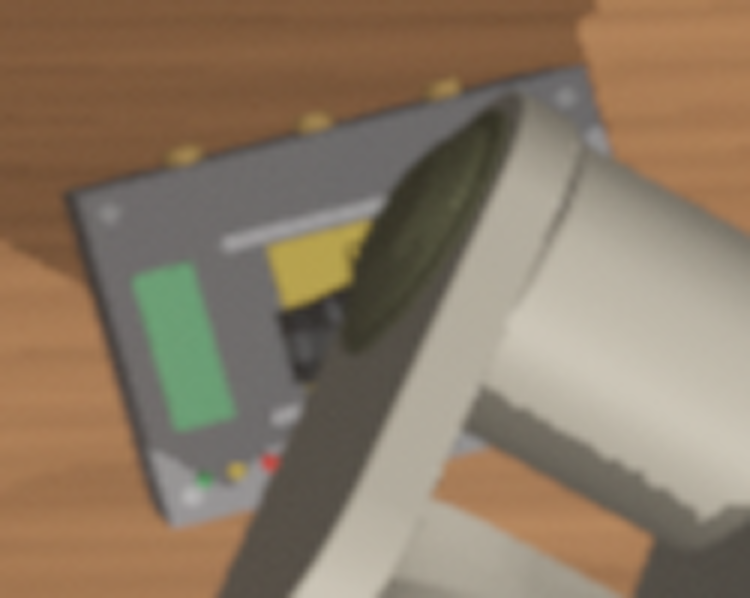

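View pics/wrist2.png

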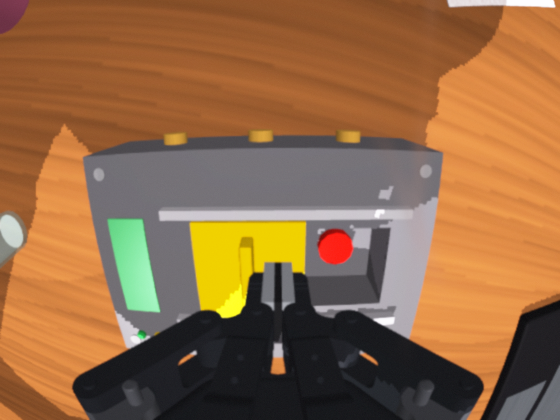

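```bash
cat >> h.py <<'E'
def wpix(u,v,z):
    s=readout.sense();R=Ro.from_euler("xyz",s["eef_rot"]).as_matrix()
    i=cams.camera_info("wrist");M=i["mount"]
    a=np.array([(u-i["cx"])/i["fx"],(v-i["cy"])/i["fy"]]);r=np.hypot(*a)
    d=R@M[:3,:3]@np.r_[a/r*np.sin(r),np.cos(r)];o=s["eef_pos"]+R@M[:3,3]
    return w2l(o+d*(z-o[2])/d[2])
def w2l(w):
    c,sn=np.cos(Q[2]),np.sin(Q[2]);d=w-[Q[0],Q[1],0]
    return np.round([1e3*(c*d[0]+sn*d[1]),1e3*(-sn*d[0]+c*d[1]),1e3*d[2]],1)
def tpix(n,u,v,z):
    i=cams.camera_info(n);T=i["T"];d=T[:3,:3]@[(u-i["cx"])/i["fx"],(v-i["cy"])/i["fy"],1];o=T[:3,3]
    return w2l(o+d*(z-o[2])/d[2])
E
python3 - <<'E'
from h import *
print("tab far end",wpix(246,239,.08)); print("plate +y edge +x corner",wpix(191,222,.066)," -y",wpix(306,222,.066)); print("key",wpix(335,246,.037))
print("top plate edge",tpix("top",320+268/6,200+245/5.7,.066),tpix("top",320+279/6,200+310/5.7,.066))
print("logger far corners",wpix(88,157,.062),wpix(441,152,.062))
E
```

```text
tab far end [24.8  5.2 80. ]
plate +y edge +x corner [27.7 34.3 66. ]  -y [ 27.7 -23.3  66. ]
key [  0.8 -44.5  37. ]
top plate edge [27.5 33.3 66. ] [ 3.  35.9 66. ]
logger far corners [62.8 92.1 62. ] [ 64.4 -93.9  62. ]
```

```bash
python3 -m pendant '[[-0.4,0,0,0,0,0,0],[-0.3,0,0,0,0,0,0],[-0.2,0,0,0,0,0,0],[0,0,0,0,0,0,0]]'; python3 - <<'E'
from h import *
import cv2
where([0,-30,75])
for n in("wrist",): cv2.imwrite(f"pics/{n}3.png",cams.capture(n)[:,:,::-1])
E
```

```text
clock: 4.55
eef_pos: [0.5818, -0.2193, 0.2453]
eef_rot: [-1.57, -0.002, -1.34]
wrist_force: [-0.4, -0.9, 0.2]
finger_gap: 0.004
t 4.55 tip in logger mm [ 0.1 -0.1 71.9] F [-0.4 -0.9  0.2] gap 0.004
turn deg [-0.04 -0.02  0.09]
shift cm [ 3.02 -0.31  0.01]
```

View pics/wrist3.png

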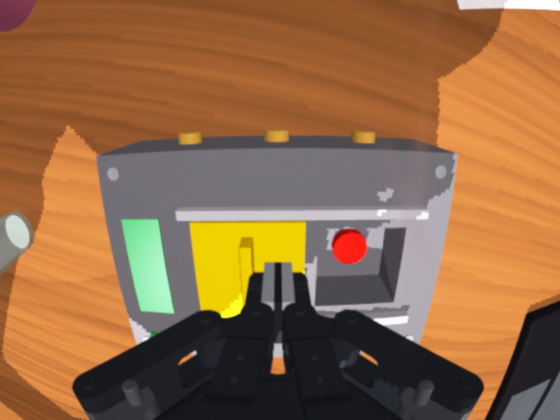

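The wrist picture shows the well uncovered, with the red key at (350,246), the shutter's tab end at (246,239) and its well-side edge at about (306,222).

```bash
python3 - <<'E'
from h import *
print("tab far end",wpix(246,239,.08)); print("plate -y",wpix(306,222,.066)); print("key",wpix(350,246,.037))
print("logger far corners",wpix(101,157,.062),wpix(455,152,.062))
E
python3 -m pendant '[[0.4,0,0,0,0,0,0],[0.3,-1,0,0,0,0,0],[1.2,-1,0,0,0,0,0],[1.5,0,0,0,0,0,0],[1,0,0,0,0,0,0],[0,0,0,0,0,0,0]]'
python3 - <<'E'
from h import *
import cv2
where([0,-45,55])
cv2.imwrite(f"pics/wrist4.png",cams.capture("wrist")[:,:,::-1])
E
```

```text
tab far end [24.8 14.4 80. ]
plate -y [ 27.8 -14.1  66. ]
key [  0.7 -44.7  37. ]
logger far corners [62.3 92.8 62. ] [ 64.9 -93.4  62. ]
clock: 5.35
eef_pos: [0.5926, -0.266, 0.2671]
eef_rot: [-1.569, -0.002, -1.341]
wrist_force: [-0.1, -0.4, -0.5]
finger_gap: 0.003
t 5.35 tip in logger mm [  0.  -48.2  93.7] F [-0.1 -0.4 -0.5] gap 0.003
turn deg [-0.09 -0.08  0.11]
shift cm [-0.29  3.86  0.02]
```

View pics/wrist4.png

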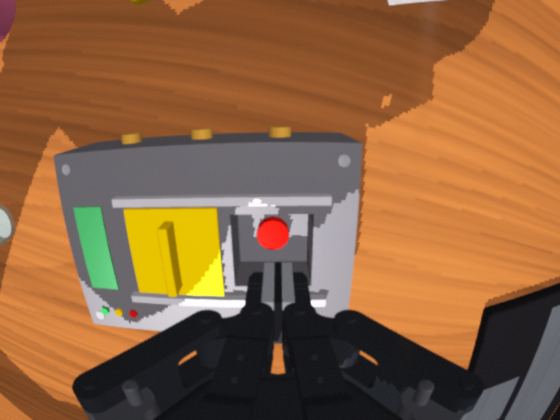

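Shutter stays open (plate columns 125–223), logger unmoved, and the red key is at (273,234), just ahead of the fingertips. I'll descend into the well.

```bash
python3 -m pendant '[[-0.3,1,0,0,0,0.1,0],[0,1.3,0,0,0,0,0],[0,1.2,0,0,0,0,0],[0,0.7,0,0,0,0,0],[0,0,0,0,0,0,0]]'
python3 - <<'E'
from h import *
where([0,-45,32])
E
```

```text
clock: 6.02
eef_pos: [0.5916, -0.2612, 0.2203]
eef_rot: [-1.572, 0.003, -1.34]
wrist_force: [-0.1, 0.1, -0.3]
finger_gap: -0.001
t 6.03 tip in logger mm [ -0.2 -42.4  46.9] F [-0.1  0.1 -0.3] gap -0.001
turn deg [ 0.05  0.   -0.17]
shift cm [0.22 1.49 0.01]
```

```bash
python3 -m pendant '[[0.2,0.5,0,0,0,-0.1,0],[0,0.4,0,0,0,0,0],[0,0.3,0,0,0,0,0],[0,0.2,0,0,0,0,0]]'
python3 - <<'E'
from h import *
where([0,-45,32])
E
```

```text
clock: 6.52
eef_pos: [0.5923, -0.2634, 0.207]
eef_rot: [-1.57, -0.0, -1.34]
wrist_force: [-1.7, 2.2, 5.7]
finger_gap: 0.0
t 6.53 tip in logger mm [  0.1 -45.3  33.6] F [-1.7  2.2  5.7] gap 0.0
turn deg [-0.02 -0.    0.02]
shift cm [-0.02  0.16 -0.01]
```

```bash
python3 -m pendant '[[0,0.2,0,0,0,0,0],[0,0.2,0,0,0,0,0],[0,0.1,0,0,0,0,0]]'
python3 - <<'E'
from h import *
where([0,-45,32])
E
```

```text
clock: 6.9
eef_pos: [0.5923, -0.2633, 0.2055]
eef_rot: [-1.57, -0.001, -1.339]
wrist_force: [-4.4, 2.9, 7.6]
finger_gap: -0.003
t 6.9 tip in logger mm [  0.2 -45.3  32.1] F [-4.4  2.9  7.6] gap -0.003
turn deg [-0.02  0.04  0.07]
shift cm [-0.01  0.01 -0.01]
```

```bash
python3 -m pendant '[[0,0.15,0,0,0,0,0],[0,0.1,0,0,0,0,0],[0,0.1,0,0,0,0,0],[0,0.1,0,0,0,0,0],[0,0.1,0,0,0,0,0]]'
python3 - <<'E'
from h import *
where([0,-45,32])
import cv2
cv2.imwrite(f"pics/wrist5.png",cams.capture("wrist")[:,:,::-1])
E
```

```text
clock: 7.52
eef_pos: [0.5923, -0.263, 0.2055]
eef_rot: [-1.57, -0.003, -1.338]
wrist_force: [-4.7, 3.3, 9.2]
finger_gap: 0.003
t 7.53 tip in logger mm [  0.2 -45.3  32.1] F [-4.7  3.3  9.2] gap 0.003
turn deg [-0.02  0.08  0.15]
shift cm [ 0.01  0.01 -0.01]
```

View pics/wrist5.png

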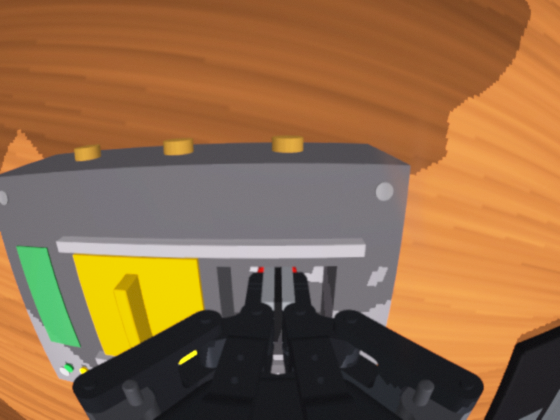

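The fingers sit on the key in mid-well (red showing at (260,269) and (294,269)). The tip height of 32.1 mm and the 9 N reading agree with the hard stop, so I'll hold there.

```bash
python3 -m pendant '[[0,0.1,0,0,0,0,0],[0,0.1,0,0,0,0,0],[0,0.1,0,0,0,0,0],[0,0.1,0,0,0,0,0],[0,0.1,0,0,0,0,0],[0,0.1,0,0,0,0,0],[0,0.1,0,0,0,0,0],[0,0.1,0,0,0,0,0],[0,0.1,0,0,0,0,0],[0,0.1,0,0,0,0,0]]'
python3 - <<'E'
from h import *
where([0,-45,32])
E
```

```text
clock: 8.82
eef_pos: [0.5921, -0.2626, 0.2054]
eef_rot: [-1.57, -0.005, -1.337]
wrist_force: [-5.1, 2.8, 10.1]
finger_gap: -0.002
t 8.82 tip in logger mm [  0.2 -45.3  32. ] F [-5.1  2.8 10.1] gap -0.002
turn deg [-0.03  0.17  0.29]
shift cm [ 0.06  0.   -0.01]
```

```bash
python3 -m pendant '[[0,-0.5,0,0,0.2,0.3,0],[0,-1.5,0,0,0,0,0],[0,-2,0,0,0,0,0],[0,-2,0,0,0,0,0],[0,-1,0,0,0,0,0],[0,0,0,0,0,0,0]]'
python3 - <<'E'
from h import *
where([0,50,105])
import cv2
cv2.imwrite(f"pics/wrist6.png",cams.capture("wrist")[:,:,::-1])
E
```

```text
clock: 9.57
eef_pos: [0.5922, -0.2626, 0.2798]
eef_rot: [-1.568, -0.002, -1.34]
wrist_force: [-0.6, 0.5, -0.5]
finger_gap: -0.001
t 9.57 tip in logger mm [  0.5 -44.7 106.4] F [-0.6  0.5 -0.5] gap -0.001
turn deg [-0.13 -0.03  0.1 ]
shift cm [-9.44  0.12 -0.02]
```

View pics/wrist6.png

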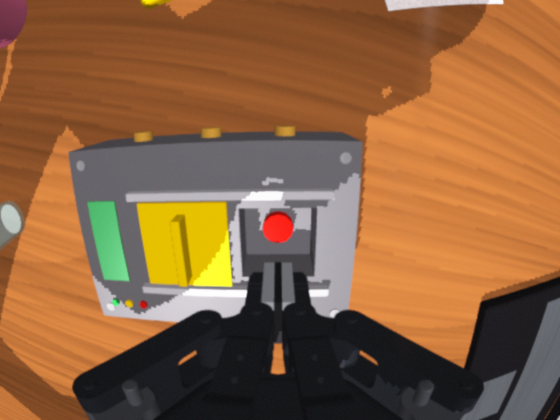

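Key up again at (278,228), shutter still open. Next: over to the far side of the tab.

```bash
python3 -c "
from h import *
print(wpix(71,154,.062),wpix(360,141,.062),wpix(278,228,.037))"
python3 -m pendant '[[-1.5,0,0,0,0,0,0],[-2,0,0,0,0,0,0],[-2,0,0,0,0,0,0],[-2,0,0,0,0,0,0],[-1.5,0,0,0,0,0,0],[-0.4,0,0,0,0,0,0],[0,0,0,0,0,0,0]]'
python3 -c "
from h import *
where([0,48,72])"
```

```text
[61.2 93.5 62. ] [ 64.2 -93.   62. ] [ -0.5 -44.8  37. ]
clock: 10.5
eef_pos: [0.5683, -0.164, 0.275]
eef_rot: [-1.575, 0.005, -1.339]
wrist_force: [-0.0, -0.2, -0.4]
finger_gap: 0.002
t 10.5 tip in logger mm [ -1.2  57.9 101.6] F [-0.  -0.2 -0.4] gap 0.002
turn deg [ 0.22  0.03 -0.28]
shift cm [0.92 2.95 0.07]
```

```bash
python3 -m pendant '[[0.4,1.2,0.1,0.2,0,-0.3,0],[0.2,1,0,0,0,0,0],[0,0.5,0,0,0,0,0],[0,0.2,0,0,0,0,0],[0,0,0,0,0,0,0]]'
python3 -c "
from h import *
where([0,40,72])"
```

```text
clock: 11.12
eef_pos: [0.5707, -0.1715, 0.2428]
eef_rot: [-1.572, -0.0, -1.341]
wrist_force: [0.3, 0.6, 0.2]
finger_gap: 0.0
t 11.12 tip in logger mm [-0.1 49.1 69.4] F [0.3 0.6 0.2] gap 0.0
turn deg [ 0.06 -0.08  0.01]
shift cm [ 0.92 -0.26 -0.  ]
```

```bash
python3 -m pendant '[[0.7,-0.25,0,0,0,0,0],[0.7,0,0,0,0,0,0],[0.7,0,0,0,0,0,0],[0.7,0,0,0,0,0,0],[0.7,0,0,0,0,0,0],[0.7,0,0,0,0,0,0]]'
python3 -c "
from h import *
where([0,-24,72])"
```

```text
clock: 11.88
eef_pos: [0.5811, -0.2149, 0.2462]
eef_rot: [-1.571, -0.0, -1.341]
wrist_force: [-0.1, 1.6, 0.3]
finger_gap: 0.001
t 11.88 tip in logger mm [ 0.2  4.5 72.8] F [-0.1  1.6  0.3] gap 0.001
turn deg [-0.01 -0.07  0.01]
shift cm [ 2.85  0.09 -0.02]
```

```bash
python3 -m pendant '[[0.7,0,0,0,0,0,0],[0.7,0,0,0,0,0,0],[0.6,0,0,0,0,0,0],[0.5,0,0,0,0,0,0],[0.4,0,0,0,0,0,0],[0.1,0,0,0,0,0,0]]'
python3 - <<'E'
from h import *
where([0,-30,72])
import cv2
cv2.imwrite(f"pics/wrist7.png",cams.capture("wrist")[:,:,::-1])
E
```

```text
clock: 12.62
eef_pos: [0.5885, -0.2465, 0.2463]
eef_rot: [-1.57, -0.0, -1.341]
wrist_force: [0.6, 1.1, 0.6]
finger_gap: 0.002
t 12.62 tip in logger mm [  0.4 -27.9  72.9] F [0.6 1.1 0.6] gap 0.002
turn deg [-0.03 -0.08  0.01]
shift cm [ 0.21  0.09 -0.02]
```

View pics/wrist7.png

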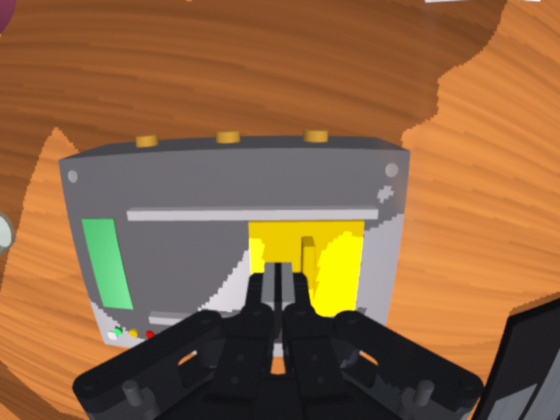

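Tab end at (309,239), nearly shut. I'll nudge until the stop is felt.

```bash
python3 -c "
from h import *
print(wpix(309,239,.08),wpix(364,222,.066))"
python3 -m pendant '[[0.15,0,0,0,0,0,0],[0.1,0,0,0,0,0,0]]'
python3 -c "
from h import *
where([0,-30,72])"
```

```text
[ 24.6 -42.3  80. ] [ 27.4 -71.7  66. ]
clock: 12.92
eef_pos: [0.5891, -0.2488, 0.2463]
eef_rot: [-1.57, -0.0, -1.341]
wrist_force: [0.9, 3.0, 0.2]
finger_gap: -0.001
t 12.93 tip in logger mm [  0.3 -30.3  72.9] F [0.9 3.  0.2] gap -0.001
turn deg [-0.02 -0.07  0.  ]
shift cm [-0.03  0.09 -0.03]
```

```bash
python3 -m pendant '[[0.1,0,0,0,0,0,0]]'
python3 -c "
from h import *
where([0,-30,72])"
```

```text
clock: 13.05
eef_pos: [0.5893, -0.2493, 0.2462]
eef_rot: [-1.571, 0.002, -1.341]
wrist_force: [-0.9, 7.5, 2.4]
finger_gap: -0.001
t 13.05 tip in logger mm [  0.4 -30.5  72.8] F [-0.9  7.5  2.4] gap -0.001
turn deg [-0.   -0.06 -0.09]
shift cm [-0.08  0.08 -0.04]
```

Force rose to 7.5 N with almost no travel, so the shutter is at its closed stop. Back off and lift clear.

```bash
python3 -m pendant '[[-0.5,0,0,0,0,0,0],[-0.5,0,0,0,0,0,0],[0,-2,0,0,0,0,0],[0,-3,0,0,0,0,0],[0,-4,0,0,0,0,0],[0,-4,0,0,0,0,0],[0,0,-5,0,0,0,0],[0,0,-5,0,0,0,0],[0,0,-5,0,0,0,0],[0,0,0,0,0,0,0]]'
python3 -m pendant '[[0,0,-5,0,0,0,0],[0,0,-5,0,0,0,0],[0,0,-3,0,0,0,0],[0,0,0,0,0,0,0],[0,0,0,0,0,0,0]]'
python3 - <<'E'
from h import *
where()
import cv2
for n in("top","scene"):cv2.imwrite(f"pics/{n}8.png",cams.capture(n)[:,:,::-1])
a=cv2.imread("pics/scene8.png")[210:330,100:235]
cv2.imwrite("pics/c8.png",cv2.resize(a,None,fx=5,fy=5,interpolation=cv2.INTER_CUBIC))
E
```

```text
clock: 14.3
eef_pos: [0.4362, -0.2729, 0.3809]
eef_rot: [-1.571, -0.006, -1.34]
wrist_force: [0.7, -0.3, 0.8]
finger_gap: -0.005
clock: 14.92
eef_pos: [0.3087, -0.303, 0.3818]
eef_rot: [-1.57, -0.01, -1.337]
wrist_force: [0.9, 0.2, 0.6]
finger_gap: -0.001
t 14.93 tip in logger mm [-285.   -20.6  208.4] F [0.9 0.2 0.6] gap -0.001
turn deg [-0.04  0.14  0.59]
```

View pics/top8.png

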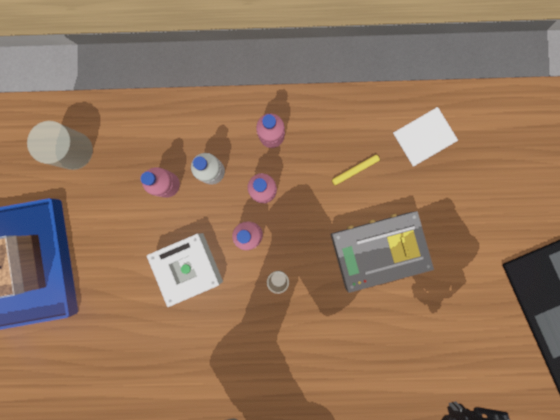

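View pics/c8.png

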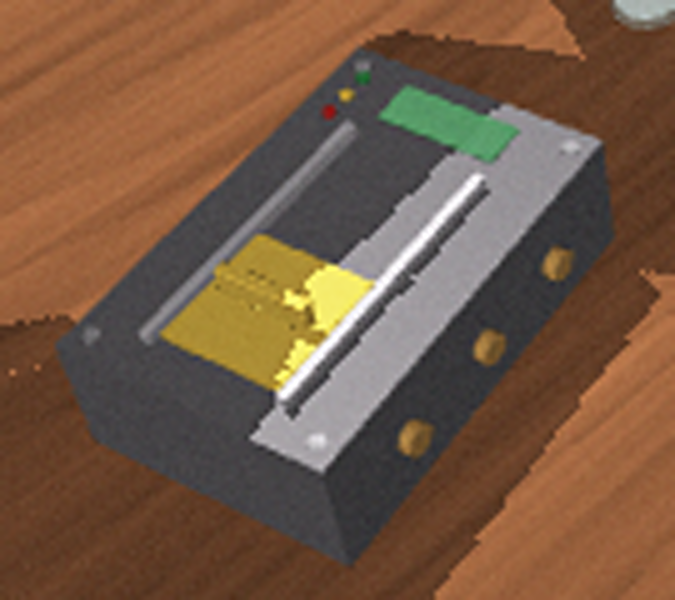

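```bash
python3 - <<'E'
from h import *
for p in((262,234),(162,335),(275,390)): print(tpix("scene",100+p[0]/5,210+p[1]/5,.066))
E
python3 -c "
from rig import ticket
print(ticket.job_done())"
```

```text
[-26.9 -16.   66. ]
[-27.  -74.4  66. ]
[ 28.8 -75.   66. ]
the job is handed in; nothing more can be done
None
```

I restarted the logger as asked and handed the job in at about 15 s of the 58 s allowed; the hand-in reports no verdict. I pushed the shutter open with closed fingers, pressed the red key, let it come up, and pushed the shutter shut, then drew the arm clear.

| Step | Reading |
|---|---|
| Shutter opened | 59.4 mm by wrist camera (52 mm needed) |
| Key held down | at least 1.9 s; fingertip at 32 mm, 8–10 N |
| Key released | looks up in the wrist picture |
| Shutter shut | within about 1 mm, from its plate corners |

- **Logger and other objects:** the logger's corners stayed within a few mm throughout. In the last pictures the logger, controller, beaker, bottle and highlighter stand where they began.
- **Sideways force while pressing:** I read an unexplained 5–6 N sideways during the hold, but the logger did not move.
- **Force at closing:** the last nudge peaked at about 7.5 N, above the roughly 6 N at which the logger slides. I saw no shift in the pictures.

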